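# Blank-plate check of a connector leak tester

### The job

Do the start-of-shift check of the connector leak tester: lay the rectangular blanking plate down flat into the rectangular recess of the tester and let go of it. Then take the T-handle of the hand pump and draw the plunger gently straight up until the upper of its two dark ring grooves has come out above the brass gland nut while the lower groove is still inside, and finish holding the plunger still there, so that the gauge can be read. Do not pull the plunger out or wrench it sideways in its bore, and leave the round plate and the other things on the bench where they are.

Things in the scene. Friction and masses are not known exactly. Their poses are not given: they have to be found in the camera images.
- tester: the leak tester, fixed to the bench: dark foot plate 100 x 250 x 8 mm, on it an aluminium block 76 x 216 mm whose top is 34 mm above the bench. Origin: centre of its underside, on the bench; x across, y along its length, z up. The recess lies toward its +y end, the upright pump barrel toward its -y end, 130 mm apart; between them a low round gauge (40 mm across, no higher than 70 mm above the bench). Steel barrel 36 mm across with a brass gland nut 40 mm across at its top.
- port (a point): centre of the floor of the rectangular recess in the tester's top, 25 mm above the bench; the recess is 9 mm deep, 36.4 mm along the tester's x and 56.4 mm along its y, with a 2 mm chamfer; the axes are the tester's
- bore (a point): centre of the mouth of the pump's vertical bore, level with the top of the brass gland nut, 106 mm above the bench; the bore is 19.2 mm wide and 72 mm deep
- plunger: the pump's steel plunger, loose in the bore: a rod 18 mm across and 72 mm long below a collar 29 mm across and 6 mm thick, above which a thin neck (11 mm across) carries a black T-handle; weighs 0.2 to 0.45 kg and sinks back of its own weight when let go. Origin: centre of the collar's underside, which rests on the gland nut at the start (so at the start it coincides with bore); z up along the rod, y along the T-handle
- handle (a point): centre of the T-handle, a horizontal round bar 14 mm across and 64 mm long lying along the plunger's y, 36 mm above the plunger's origin; at the start 142 mm above the bench
- upper_groove (a point): middle of the upper dark ring groove (3 mm high), on the rod's axis 31 mm below the plunger's origin
- lower_groove (a point): middle of the lower dark ring groove (3 mm high), on the rod's axis 51 mm below the plunger's origin
- plunger_foot (a point): centre of the lower end of the rod, 72 mm below the plunger's origin
- blank_rect: rectangular aluminium blanking plate lying flat on the bench, 34 mm (its x) by 54 mm (its y) by 10 mm thick, with an upright grip fin on top: 12 mm thick (x), 34 mm long (y), rising from the plate to 39 mm above the underside. Origin: centre of the underside; z up. A half turn about z makes no difference. About 0.1 kg
- blank_round: round aluminium blanking plate, 46 mm across and 10 mm thick, with the same fin; belongs to another tester and stays where it is. Origin: centre of the underside. It and the rectangular plate may have swapped places
- scissors: scissors with black handle rings, 94 x 173 x 10 mm, near the front edge; origin at the centre of the underside; stays there
- cutters: flush cutters with red handles, 51 x 117 x 13 mm, near the front edge; origin at the centre of the underside; stays there
- solvent_bottle: white dispenser bottle, 60 mm across and 113 mm tall, behind the tester; origin at the centre of the underside; stays there
- tape_blue: roll of blue tape, 68 mm across and 20 mm tall, far right; origin at the centre of the underside; stays there
Not all that is in view belongs to the job. What is shaped like the plunger but brown or green is not meant. What is shaped like the blank_rect but pink is not meant.

How it is judged:
On the way, in this order (a step that is already met when the one before it is completed fails the run):
1. the rectangular plate lies flat on the floor of the recess, let go of (horizontal distance between blank_rect and port below 0.004 m and z of blank_rect in the frame of port below 0.0025 m and angle between blank_rect's own z axis and vertical below 0.06 rad and contact force between blank_rect and the fingers below 0.2 N), for 0.2 s.
2. the plunger is drawn up until the upper groove is out and the lower one still in (z of upper_groove in the frame of bore above 0 m and z of lower_groove in the frame of bore below 0 m), for 0.2 s.
At the end, for the whole second after the job is handed in: The plate lies flat in the recess (within 4 mm of centre, under 2.5 mm over its floor, tilt under 0.06 rad); the fingers hold the plunger still (over 2 N, under 10 mm/s) with the upper groove's middle above and the lower one's below the gland nut's top (raised 31 to 51 mm) (all of step 2 and horizontal distance between blank_rect and port below 0.004 m and z of blank_rect in the frame of port below 0.0025 m and angle between blank_rect's own z axis and vertical below 0.06 rad and horizontal distance between lower_groove and bore below 0.004 m and linear speed of plunger below 0.01 m/s and contact force between plunger and the fingers above 2 N); the arm keeps its last pose, push and grip.
It fails at once if the plunger is pulled out of the bore (z of plunger_foot in the frame of bore above -0.005 m).
It fails at once if the plunger is wrenched against its bore (over 60 N) (contact force between plunger and tester above 60 N).
It fails at once if the plunger is jerked or dropped (over 0.4 m/s) (linear speed of plunger above 0.4 m/s).
It fails at once if the rectangular plate is dropped (over 0.6 m/s out of the fingers) (linear speed of blank_rect above 0.6 m/s and contact force between blank_rect and the fingers below 0.05 N).
It fails at once if the round plate or another thing on the bench is moved by more than 25 mm (distance of any of blank_round, scissors, cutters, solvent_bottle, tape_blue from where it was at the start of the episode above 0.025 m).
It also fails if it takes over 58 s, if anything falls off the work surface, if the arm or the gripper's body presses on something with over 40 N, if the wrist force passes 120 N, or if a joint passes its speed limit or range.

### The arm

A 6-joint arm with a two-finger parallel gripper is mounted at the origin on a cart in front of the work surface, level with it; the furniture and walls round the work are solid. World frame = base frame: x ahead of the robot, y to its left, z up, the work surface at z = 0. Lengths are in m, angles in rad, forces in N, time in s.
With the tool pointing down it reaches from about 0.3 to 0.75 m from the base axis. Payload 8.5 kg.
Tool frame: the origin (TCP) lies on the centre line of the jaws, within the pads' length; the fingertips stand 11 mm ahead of it and the grasp point (between the pads) lies 8 mm behind it (env.nose_length is the distance from the TCP to the fingertips, in m); z points along the fingers, y is the line along which they close (so a half turn about z gives the same grasp; the last joint's range is limited). The gripper opens to 85 mm and grips with 20 to 120 N. Pads are 22 mm wide; open, the fingers measure 114 mm over their backs; the gripper's body (76 mm by 85 mm) begins 54 mm behind the grasp point. The pads swing forward as they close: fully open they stand 13 mm farther back than shut.
Start: joints at [1.097, 0.381, 1.297, -0, 1.464, -0.215], TCP at [0.141, 0.532, 0.242] pointing down, gripper open.
Joint ranges: [-3.11, 3.11], [-0.89, 2.33], [0.22, 2.48], [-1.42, 4.56], [0.17, 2.85], [-2.88, 2.88]. Speed limits (rad/s): [2.39, 2.39, 3.14, 3.14, 3.14, 3.14].

### API

Orientations are given as a 3x3 rotation matrix whose columns are the frame's x, y, z axes.
In Python, from plant import read_state, read_camera, camera_params, workorder, models, env gives the robot as it stands.
- The arm moves only by the tool step_arm, never from a script. Its argument "series" is a list of rows, each a list of 2 entries, a list of its own where there are three numbers: the shift along the tool's x, y, z scaled (see below), then the turn, a rotation vector about the tool's x, y, z scaled (see below). A call has 1 to 20 rows; each row is the pose to reach, as a shift and turn from the pose commanded when the call began, along the tool's axes at that moment, turning the shorter way round; what a row does not reach only later rows make up. The controller multiplies each number of a shift by 80 mm and each number of a turn by 180 degrees. A row lasts 1/8 s, in which the tool goes at most 62.5 mm and 10.7 degrees, less where a joint would pass 70% of its speed; a pose out of reach is approached as far as the arm can. A call with a number of a shift or a turn outside -1 to 1 is refused whole. A call with a gripper value outside its range is refused whole. "claw" is the gripper command: -1 is shut, 1 is fully open, values between are in proportion, set as the call begins (left out, the last holds). The fingers move at their own pace and stop on an object; "squeeze" is the grip in N (left out, the last holds). Time passes only in rows, so rows that repeat a pose let the fingers close. It gives the time, the measured TCP pose, the force, the opening and the grip force at its end, in the units of the state.
- read_state(): the state, without advancing time (a new reading comes with each control period).
- read_camera(name): name is "scene" or "top" or "wrist"; returns the picture (420x560x3 uint8, red, green, blue); there is no depth.
- camera_params(name): a dict with "fovy" (degrees; the focal length in pixels is half the picture's height over the tangent of half this angle, whatever the lens; pixels are square), "cx", "cy" (the principal point, pixels), "cam_to_world" (4x4, takes a point from camera to world coordinates). Camera axes: x right, y up, looking along -z (the intrinsics and any distortion apply to the point x, -y, -z); pixel columns grow to the right and rows downward; lengths in m; the calibration is good to about 2 mm. A picture is of the moment at which its call begins: read the wrist's pose just before it. camera_params takes no time and is no camera call; for the wrist camera it gives the pose at the moment of the call.
- workorder.sign_off(): hands the job in; it is judged then, once.
Trained networks look in the newest picture that a camera, given by its name, has taken for a name from the list of things; names that differ only in an ending like _2 or _b are one class to them, and where a whole thing is asked for, a point or a joint stands for the part that bears it (a point fixed in the world has none). Each returns a list of dicts, best first, with "confidence" (0 to 1); they miss things now and then, are a little off and sometimes report something else, mostly with a low value. They report only what shows in the picture. A call takes as long as a camera call. They do not tell look-alikes from the thing itself.
- models.boxes_of(camera, name): "point" ([column, row] in pixels, amid what is visible of it).
The state is a dict: "clock": time; "q": joint angles; "joint_velocities": joint speeds; "joint_torque": joint torques, N m; "position": TCP position; "orientation": TCP orientation; "contact_force": force on the tool from outside, world axes, zero at the start; "wrist_torque": the same for the moment, N m; "grip_width": finger opening in m; "gripper_force": force on a finger pad.
Only numpy, scipy, OpenCV 4.12 (cv2) and the standard library are available. Lean on these libraries where they do the work, as an engineer would, in place of code of your own. Each camera call takes 0.05 s, during which the arm holds its last target. There are 200 camera calls.

## Working session

There is one attempt and no reset: what is moved stays moved. The work goes in short steps, Python scripts to look and compute and a tool call to move; the robot and the scene stay as the last step left them, time stands still between calls to the robot, and variables do not carry over. Pictures are saved under pics/ and viewed, at most 10 in all, crops included, and the job is handed in when it is done.

Besides the shell and the picture viewer there is one more tool, called after "Request:" as name(argument=value, ...) on one line, values as JSON. step_arm: Moves the arm, as the interface text tells. Shifts and turns lie within -1 to 1; 1 stands for 80 mm of shift or 180 degrees of turn. Its arguments: {"type":"object","properties":{"series":{"type":"array"},"claw":{"type":"number"},"squeeze":{"type":"number"}},"required":["series"]}

```bash
mkdir -p pics; cat > h.py <<'E'
import numpy as np, cv2
from plant import read_state, read_camera, camera_params, workorder, models, env
def ray(cam,px,p=None):
    p=p or camera_params(cam); f=210/np.tan(np.radians(p['fovy'])/2)
    T=np.array(p['cam_to_world']); d=T[:3,:3]@np.array([(px[0]-p['cx'])/f,-(px[1]-p['cy'])/f,-1]); return T[:3,3],d
def hit(cam,px,z,p=None):
    o,d=ray(cam,px,p); return o+d*(z-o[2])/d[2]
def proj(cam,X,p=None):
    p=p or camera_params(cam); f=210/np.tan(np.radians(p['fovy'])/2)
    T=np.array(p['cam_to_world']); c=T[:3,:3].T@(np.array(X)-T[:3,3]); return np.array([p['cx']+f*c[0]/-c[2],p['cy']-f*c[1]/-c[2]])
def save(img,n): cv2.imwrite('pics/'+n,img[:,:,::-1])
E
python3 - <<'E'
from h import *
np.set_printoptions(precision=3,suppress=True)
print(camera_params('top'))
print(camera_params('scene'))
a=read_camera('top');b=read_camera('scene')
save(a,'top.png');save(b,'scene.png')
H={'tester':.034,'plunger':.13,'blank_rect':.03,'blank_round':.03,'solvent_bottle':.1}
for c in('top','scene'):
  for n,z in H.items():
    for d in models.boxes_of(c,n)[:4]: print(c,n,d['confidence'],np.array(d['point']),hit(c,d['point'],z))
s=read_state();print(s['clock'],s['position'],s['orientation'],s['grip_width'])
E
```

```text
{'fovy': 46.07057922287768, 'cx': 283.677554085273, 'cy': 209.71528353810044, 'cam_to_world': array([[ 0.008,  0.991, -0.133,  0.403],
       [-1.   ,  0.005, -0.018, -0.01 ],
       [-0.017,  0.133,  0.991,  1.273],
       [ 0.   ,  0.   ,  0.   ,  1.   ]])}
{'fovy': 46.920469455214146, 'cx': 274.52703012113636, 'cy': 208.0058791948178, 'cam_to_world': array([[ 0.759,  0.44 , -0.48 ,  0.089],
       [-0.651,  0.532, -0.542, -0.521],
       [ 0.017,  0.724,  0.69 ,  0.81 ],
       [ 0.   ,  0.   ,  0.   ,  1.   ]])}
top tester 0.7 [250.4 210.3] [0.567 0.096 0.034]
top tester 0.27 [276.5 188.3] [0.624 0.03  0.034]
top plunger 0.79 [277.2 186. ] [0.612 0.026 0.13 ]
top plunger 0.68 [343.6 160.4] [ 0.674 -0.131  0.13 ]
top plunger 0.62 [352. 204.] [ 0.57  -0.149  0.13 ]
top plunger 0.53 [277.9 281. ] [0.391 0.022 0.13 ]
top blank_rect 0.69 [382.7 223.4] [ 0.536 -0.238  0.03 ]
top blank_rect 0.63 [368.9 254.3] [ 0.458 -0.202  0.03 ]
top blank_round 0.54 [350.1 202.3] [ 0.589 -0.157  0.03 ]
top solvent_bottle 0.73 [190.8 152.9] [0.699 0.239 0.1  ]
scene tester 0.77 [262.7 226.9] [0.57  0.059 0.034]
scene plunger 0.96 [364.1 238.2] [ 0.641 -0.16   0.13 ]
scene plunger 0.66 [284.2 190.5] [0.614 0.041 0.13 ]
scene plunger 0.62 [206.9 260.2] [ 0.378 -0.013  0.13 ]
scene plunger 0.31 [150.9 259.3] [0.301 0.054 0.13 ]
scene blank_rect 0.63 [351.7 332.3] [ 0.526 -0.252  0.03 ]
scene blank_round 0.7 [340.  291.6] [ 0.576 -0.174  0.03 ]
scene solvent_bottle 0.68 [258.4 153.6] [0.678 0.206 0.1  ]
0.6 [0.141 0.532 0.242] [[-0.967  0.256  0.   ]
 [ 0.256  0.967  0.   ]
 [-0.     0.    -1.   ]] 0.08516218969125994
```

View pics/top.png

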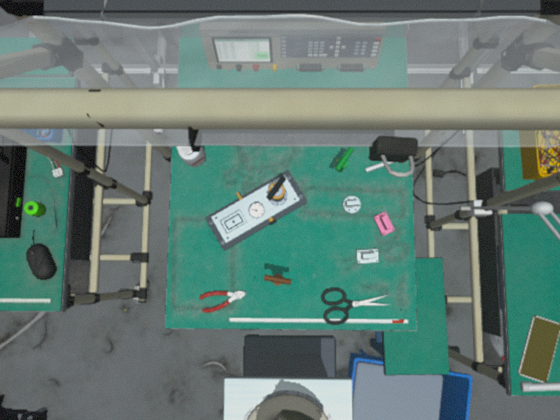

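View pics/scene.png

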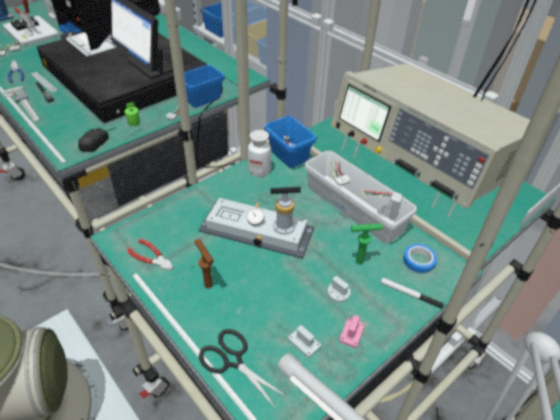

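The top view shows the rectangular plate at about (368,254), the round one at (351,203) and the pink decoy at (384,223). The tester's recess is at (233,221) and its pump at (277,187). The brown and green T-shapes are decoys. The scene view agrees, with the rectangular plate at (304,342).

```bash
python3 - <<'E'
from h import *
np.set_printoptions(precision=4,suppress=True)
a=cv2.imread('pics/top.png')
g=a.min(2)
def rect(c0,c1,r0,r1,thr,z):
    m=(g[r0:r1,c0:c1]>thr).astype(np.uint8)
    cs,_=cv2.findContours(m,cv2.RETR_EXTERNAL,cv2.CHAIN_APPROX_NONE)
    c=max(cs,key=cv2.contourArea)+np.array([c0,r0])
    W=np.array([hit('top',p[0],z)[:2] for p in c],np.float32)
    print(cv2.minAreaRect(W)); return c
rect(350,390,240,270,120,.01)
rect(200,312,165,250,120,.034)
print(hit('top',(233,221),.034), hit('top',(277,187),.142), hit('scene',(304,342),.02),hit('scene',(231,213),.034),hit('scene',(285.5,190),.142))
c=cv2.resize(a[150:285,180:410],None,fx=3.4,fy=3.4,interpolation=cv2.INTER_CUBIC);cv2.imwrite('pics/crop.png',c)
E
```

```text
((0.454387903213501, -0.20177215337753296), (0.035460568964481354, 0.053782135248184204), 0.41070055961608887)
((0.5718268752098083, 0.0854242593050003), (0.07935454696416855, 0.22930532693862915), 30.730724334716797)
[0.5392 0.1397 0.034 ] [0.6075 0.0258 0.142 ] [ 0.4489 -0.2056  0.02  ] [0.5418 0.1398 0.034 ] [0.6075 0.0306 0.142 ]
```

View pics/crop.png

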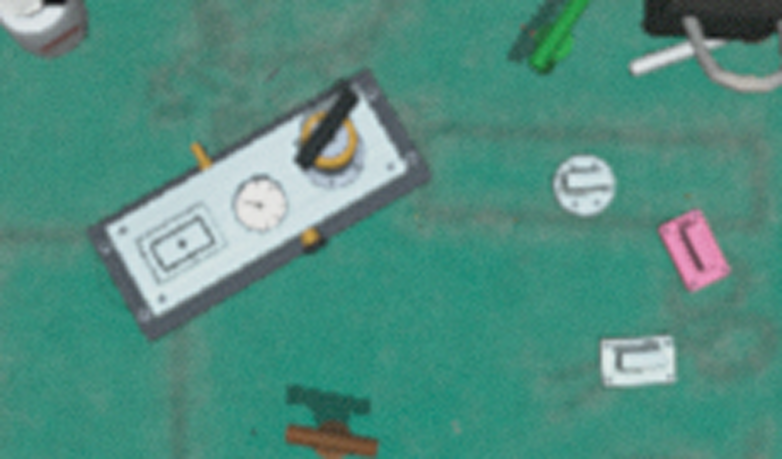

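The zoomed crop confirms the layout. The plate is at about (0.454, -0.202) with its long axis along world y. The tester yaw is about 30.7°, and the handle bar points about -34°. Next I move toward the plate.

Request:
step_arm(series=[[[-0.39,-0.5,0],[0,0,0]],[[-0.78,-1,0],[0,0,0]],[[-0.78,-1,0],[0,0,0]]])

```text
clock: 0.98
position: [0.1813, 0.4365, 0.2427]
orientation: [[-0.966, 0.259, 0.0], [0.259, 0.966, -0.0], [-0.0, -0.0, -1.0]]
contact_force: [0.2, 1.0, 0.0]
grip_width: 0.0854
gripper_force: 0.0
```

Request:
step_arm(series=[[[-0.39,-0.5,0],[0,0,0]],[[-0.78,-1,0],[0,0,0]]])

```text
clock: 1.23
position: [0.2207, 0.3447, 0.2424]
orientation: [[-0.967, 0.254, 0.0], [0.254, 0.967, 0.0], [-0.0, 0.001, -1.0]]
contact_force: [1.2, 0.7, 0.2]
grip_width: 0.0852
gripper_force: 0.0
```

Request:
step_arm(series=[[[-0.39,-0.5,0],[0,0,0]],[[-0.78,-1,0],[0,0,0]]])

```text
clock: 1.48
position: [0.2609, 0.251, 0.2426]
orientation: [[-0.967, 0.255, 0.001], [0.255, 0.967, 0.001], [-0.001, 0.001, -1.0]]
contact_force: [0.1, 0.1, -0.3]
grip_width: 0.0856
gripper_force: 0.0
```

Request:
step_arm(series=[[[-0.39,-0.5,0],[0,0,0]],[[-0.78,-1,0],[0,0,0]]])

```text
clock: 1.72
position: [0.301, 0.1575, 0.2427]
orientation: [[-0.967, 0.255, 0.001], [0.255, 0.967, 0.0], [-0.001, 0.001, -1.0]]
contact_force: [1.3, -0.1, -0.8]
grip_width: 0.0855
gripper_force: 0.0
```

Request:
step_arm(series=[[[-0.39,-0.5,0],[0,0,0]],[[-0.78,-1,0],[0,0,0]]])

```text
clock: 1.98
position: [0.341, 0.0639, 0.2427]
orientation: [[-0.967, 0.256, 0.001], [0.256, 0.967, 0.0], [-0.001, 0.0, -1.0]]
contact_force: [0.6, 0.1, -0.1]
grip_width: 0.0855
gripper_force: 0.0
```

Request:
step_arm(series=[[[-0.39,-0.5,0],[0,0,0]],[[-0.78,-1,0],[0,0,0]]])

```text
clock: 2.22
position: [0.3809, -0.0297, 0.2426]
orientation: [[-0.967, 0.256, 0.001], [0.256, 0.967, -0.0], [-0.001, 0.0, -1.0]]
contact_force: [1.3, 0.3, -0.7]
grip_width: 0.0854
gripper_force: 0.0
```

Request:
step_arm(series=[[[-0.39,-0.5,0],[0,0,0]],[[-0.78,-1,0],[0,0,0.05]],[[-0.78,-1,0],[0,0,0.1]],[[-0.78,-1,0],[0,0,0.15]],[[-0.78,-1,0],[0,0,0.2]],[[-0.78,-1,0],[0,0,0.26]],[[-0.78,-1,0],[0,0,0.32]],[[-0.78,-1,0],[0,0,0.37]],[[-0.78,-1,0],[0,0,0.418]],[[-0.78,-1,0],[0,0,0.418]],[[-0.78,-1,0],[0,0,0.418]]])

```text
clock: 3.6
position: [0.42, -0.1213, 0.2423]
orientation: [[-0.002, 1.0, 0.0], [1.0, 0.002, 0.0], [0.0, 0.0, -1.0]]
contact_force: [-1.2, -0.2, -0.2]
grip_width: 0.0854
gripper_force: 0.0
```

```bash
python3 - <<'E'
from h import *
import json
np.set_printoptions(precision=4,suppress=True)
p=camera_params('wrist');a=read_camera('wrist');save(a,'w1.png')
s=read_state();print(s['clock'],s['position'],s['orientation'],s['q']);print(p)
for n,z in(('blank_rect',.035),('tester',.034),('plunger',.142)):
  for d in models.boxes_of('wrist',n)[:3]: print(n,d['confidence'],d['point'],hit('wrist',d['point'],z,p))
print(proj('wrist',(.454,-.202,.01),p))
E
```

```text
3.65 [ 0.4199 -0.1214  0.2423] [[-0.0014  1.      0.0002]
 [ 1.      0.0014 -0.    ]
 [-0.      0.0002 -1.    ]] [-0.5535  0.1817  1.5856  0.0001  1.3741 -0.5549]
{'fovy': 61.29181271690039, 'cx': 281.3428231749261, 'cy': 210.44230306741508, 'cam_to_world': array([[ 1.    , -0.0018, -0.0016,  0.4184],
       [ 0.0022,  0.9502,  0.3116, -0.0402],
       [ 0.0009, -0.3116,  0.9502,  0.3757],
       [ 0.    ,  0.    ,  0.    ,  1.    ]])}
blank_rect 0.78 [380.2, 273.0] [ 0.5253 -0.2224  0.035 ]
blank_rect 0.66 [310.5, 245.7] [ 0.4495 -0.1906  0.035 ]
tester 0.93 [482.7, 34.9] [0.5944 0.0094 0.034 ]
plunger 0.92 [537.9, 189.2] [ 0.5934 -0.1012  0.142 ]
plunger 0.85 [245.8, 17.5] [0.3976 0.0027 0.142 ]
plunger 0.24 [483.1, 34.6] [ 0.539  -0.0061  0.142 ]
[312.4414 245.9634]
```

View pics/w1.png

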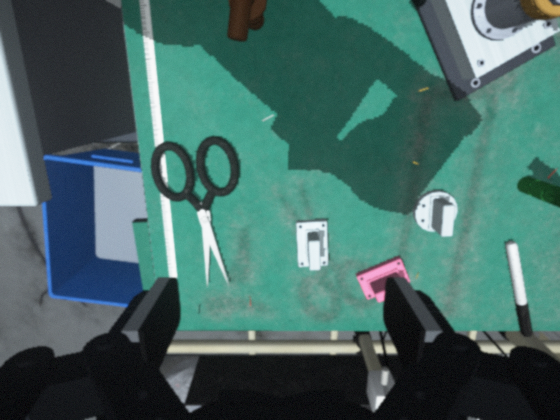

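The wrist view shows the rectangular plate at about (313,245), its fin along world y. The pink decoy is close by at (383,278), so I'll use a narrow opening.

```bash
cat >> h.py <<'E'
def fit(g,p,cam,c0,c1,r0,r1,thr,z):
    m=(g[r0:r1,c0:c1].min(2)>thr).astype(np.uint8)
    cs,_=cv2.findContours(m,cv2.RETR_EXTERNAL,cv2.CHAIN_APPROX_NONE)
    c=max(cs,key=cv2.contourArea)+np.array([c0,r0])
    W=np.array([hit(cam,q[0],z,p)[:2] for q in c],np.float32)
    return cv2.minAreaRect(W)
E
python3 - <<'E'
from h import *
a=cv2.imread('pics/w1.png');p=camera_params('wrist')
for t in(100,120,140): print(fit(a,p,'wrist',285,345,210,280,t,.01))
# lower rows corner cluster
for q in((298,222),(327,220),(330,266),(299,270)): print(hit('wrist',q,.01,p))
for q in((310,234),(322,234),(308,270),(321,270)): print(hit('wrist',q,.039,p))
E
```

```text
((0.44978708028793335, -0.20061945915222168), (0.045894261449575424, 0.08932563662528992), 8.966351509094238)
((0.4530782401561737, -0.20242840051651), (0.03562159091234207, 0.06062769144773483), 3.67106032371521)
((0.45262596011161804, -0.2025352567434311), (0.03455013781785965, 0.060010876506567), 2.306061029434204)
[ 0.43691475 -0.17355138  0.01      ]
[ 0.46865422 -0.171226    0.01      ]
[ 0.47434056 -0.22714118  0.01      ]
[ 0.43893052 -0.23223046  0.01      ]
[ 0.44789753 -0.17603037  0.039     ]
[ 0.46016323 -0.17603293  0.039     ]
[ 0.44681883 -0.21701003  0.039     ]
[ 0.4605751  -0.21701426  0.039     ]
```

Request:
step_arm(series=[[[-0.5,0.21,0.3],[0,0,-0.011]],[[-1,0.42,0.7],[0,0,-0.011]],[[-1,0.42,1],[0,0,-0.011]],[[-1,0.42,1],[0,0,-0.011]]], claw=-0.06, squeeze=40)

```text
clock: 4.3
position: [0.4526, -0.2013, 0.161]
orientation: [[-0.033, 0.999, -0.003], [0.999, 0.033, 0.002], [0.002, -0.003, -1.0]]
contact_force: [0.1, 0.5, 0.1]
grip_width: 0.0401
gripper_force: 0.0
```

Request:
step_arm(series=[[[0,0,0.5],[0,0,0]],[[0,0,0.9],[0,0,0]],[[0,0,0.9],[0,0,0]],[[0,0,0.9],[0,0,0]]])

```text
clock: 4.8
position: [0.454, -0.2019, 0.0921]
orientation: [[-0.034, 0.999, 0.002], [0.999, 0.034, -0.002], [-0.002, 0.002, -1.0]]
contact_force: [0.3, -1.2, 0.8]
grip_width: 0.0402
gripper_force: 0.0
```

```bash
python3 - <<'E'
from h import *
p=camera_params('wrist');a=read_camera('wrist');save(a,'w2.png')
s=read_state();print(s['clock'],s['position'],s['grip_width'])
print(proj('wrist',s['position'],p))
E
```

```text
4.85 [ 0.45399993 -0.20189764  0.09217525] 0.0400811438375763
[284.36324424 293.588267  ]
```

View pics/w2.png

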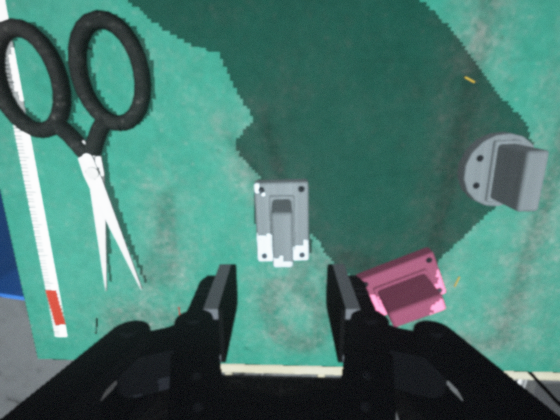

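The fin (column 282) is centred between the fingertips. I'll narrow the opening further because of the pink plate, then descend and grip.

Request:
step_arm(series=[[[0,0,0.3],[0,0,0]],[[0,0,0.6],[0,0,0]],[[0,0,0.84],[0,0,0]],[[0,0,0.84],[0,0,0]],[[0,0,0.84],[0,0,0]]], claw=-0.34)

```text
clock: 5.48
position: [0.4538, -0.2019, 0.0245]
orientation: [[-0.033, 0.999, 0.002], [0.999, 0.033, -0.001], [-0.001, 0.002, -1.0]]
contact_force: [-1.1, -0.0, -0.1]
grip_width: 0.028
gripper_force: 0.0
```

Request:
step_arm(series=[[[0,0,0],[0,0,0]],[[0,0,0],[0,0,0]],[[0,0,0],[0,0,0]],[[0,0,0],[0,0,0]]], claw=-1, squeeze=40)

```text
clock: 5.98
position: [0.4538, -0.2019, 0.0243]
orientation: [[-0.033, 0.999, 0.002], [0.999, 0.033, -0.001], [-0.002, 0.002, -1.0]]
contact_force: [-0.5, 1.3, 6.5]
grip_width: 0.0111
gripper_force: 39.8
```

Request:
step_arm(series=[[[0,0,-0.3],[0,0,0]],[[0,0,-0.7],[0,0,0]],[[0,0,-1],[0,0,0]],[[0,0,-1],[0,0,0]],[[0,0,-1],[0,0,0]]])

```text
clock: 6.6
position: [0.4528, -0.2012, 0.1024]
orientation: [[-0.033, 0.999, -0.001], [0.999, 0.033, 0.001], [0.001, -0.001, -1.0]]
contact_force: [-0.6, 0.0, -2.0]
grip_width: 0.011
gripper_force: 39.2
```

Request:
step_arm(series=[[[0,0,-0.5],[0,0,0]],[[0,0,-1],[0,0,0]],[[0,0,-1],[0,0,0]]])

```text
clock: 6.98
position: [0.4539, -0.202, 0.1844]
orientation: [[-0.033, 0.999, 0.003], [0.999, 0.033, -0.002], [-0.002, 0.003, -1.0]]
contact_force: [-0.3, 0.0, -1.8]
grip_width: 0.011
gripper_force: 39.3
```

Request:
step_arm(series=[[[0.4,0.1,-0.4],[0,0,0]],[[1,0.29,-0.8],[0,0,0]],[[1,0.29,-0.8],[0,0,0]]])

```text
clock: 7.35
position: [0.4744, -0.1185, 0.2474]
orientation: [[-0.037, 0.999, 0.001], [0.999, 0.037, -0.0], [-0.0, 0.001, -1.0]]
contact_force: [0.2, -0.2, -1.3]
grip_width: 0.0112
gripper_force: 39.4
```

Request:
step_arm(series=[[[0.5,0.15,0],[0,0,0]],[[1,0.29,0],[0,0,0]],[[1,0.29,0],[0,0,0]]])

```text
clock: 7.72
position: [0.4939, -0.0385, 0.2448]
orientation: [[-0.036, 0.999, -0.004], [0.999, 0.036, 0.001], [0.002, -0.004, -1.0]]
contact_force: [-0.9, 0.1, -1.3]
grip_width: 0.0113
gripper_force: 39.3
```

Request:
step_arm(series=[[[0.5,0.15,0],[0,0,-0.04]],[[0.8,0.29,0],[0,0,-0.09]],[[0.8,0.29,0],[0,0,-0.13]],[[0.8,0.29,0],[0,0,-0.16]],[[0.8,0.29,0],[0,0,-0.16]],[[0.8,0.29,0],[0,0,-0.16]]])

```text
clock: 8.48
position: [0.5152, 0.024, 0.2463]
orientation: [[-0.508, 0.861, -0.001], [0.861, 0.508, 0.0], [0.001, -0.001, -1.0]]
contact_force: [0.5, 0.0, -0.9]
grip_width: 0.0114
gripper_force: 39.3
```

```bash
python3 - <<'E'
from h import *
import pickle
p=camera_params('wrist');a=read_camera('wrist');save(a,'w3.png');pickle.dump(p,open('w3.pkl','wb'))
s=read_state();print(s['clock'],s['position'],s['orientation'],s['grip_width'])
print(proj('wrist',(.5405,.14,.034),p),proj('wrist',(.607,.027,.142),p))
E
```

```text
8.525 [0.51518859 0.02413728 0.24652538] [[-5.08820316e-01  8.60872135e-01 -1.02608095e-03]
 [ 8.60872557e-01  5.08820634e-01  5.76652943e-05]
 [ 5.71733602e-04 -8.53983655e-04 -9.99999472e-01]] 0.011192394292616249
[369.7105341   88.25733562] [389.97751102 271.37187938]
```

View pics/w3.png

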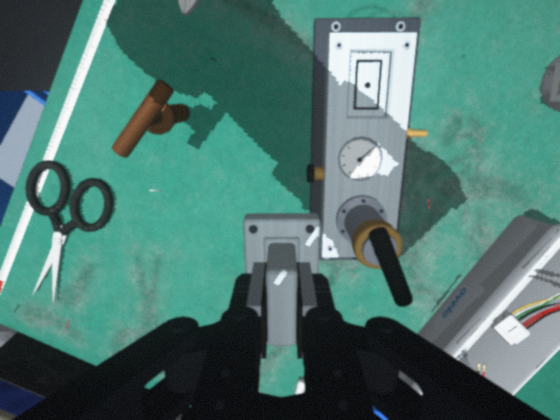

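The wrist view shows the tester upright in the frame. The recess outline is near (370,85) with its port dot, the gauge is at (360,158), and the handle runs from (375,235) to (403,300). The plate is held squarely in the fingers. I'll zoom in on the recess for accuracy.

```bash
python3 - <<'E'
import cv2
a=cv2.imread('pics/w3.png')
c=a[10:270,300:430];c=cv2.resize(c[0:125],None,fx=6,fy=4.8*1.0,interpolation=cv2.INTER_CUBIC)
cv2.imwrite('pics/c3.png',c);print(c.shape)
E
```

```text
(600, 780, 3)
```

View pics/c3.png

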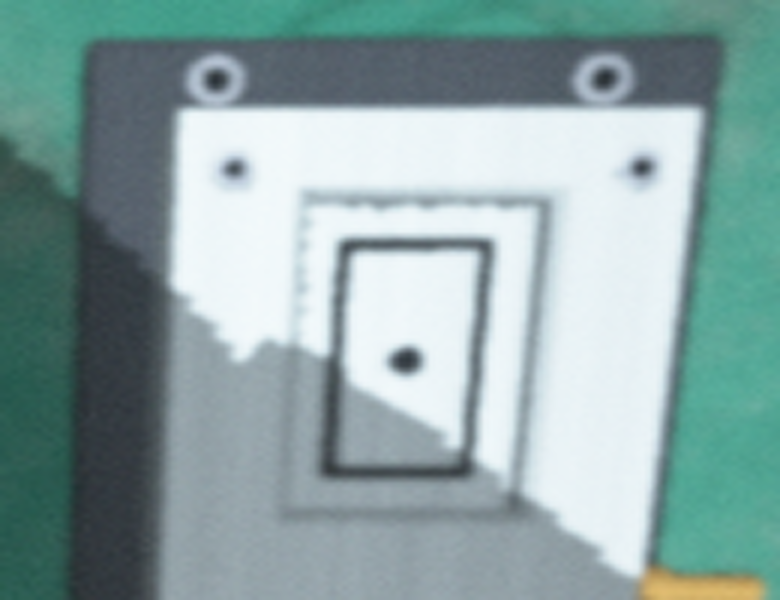

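```bash
python3 - <<'E'
from h import *
import pickle
np.set_printoptions(precision=4,suppress=True)
p=pickle.load(open('w3.pkl','rb'))
C=lambda q:((q[0]+.5)/6-.5+300,(q[1]+.5)/4.8-.5+10)
H=lambda q,z:hit('wrist',C(q),z,p)[:2]
print('dot',H((405,361),.025))
def rep(n,L,z):
    W=np.array([H(q,z) for q in L]); 
    yaw=np.degrees(np.arctan2(*( (W[1]-W[0]+W[2]-W[3])[::-1]))); yl=np.degrees(np.arctan2(*((W[0]-W[3]+W[1]-W[2])[::-1])))-90
    print(n,W.mean(0),'yaw',yaw,yl,'w',np.linalg.norm(W[1]-W[0]),np.linalg.norm(W[2]-W[3]),'l',np.linalg.norm(W[0]-W[3]),np.linalg.norm(W[1]-W[2]))
rep('gasket',[(345,245),(490,245),(467,470),(327,470)],.025)
for z in(.025,.034):rep('recess',[(305,198),(548,200),(517,513),(285,515)],z)
B=[H((178,107),.034),H((706,107),.034)];print('block',B,np.linalg.norm(B[1]-B[0]),np.degrees(np.arctan2(*(B[1]-B[0])[::-1])))
F=[H((90,40),.008),H((720,38),.008)];print('foot',F,np.linalg.norm(F[1]-F[0]),np.degrees(np.arctan2(*(F[1]-F[0])[::-1])))
# estimates of port: from block edge: 108-65=43 mm inward
for E,L in((B,.043),(F,.060)):
    t=(E[1]-E[0])/np.linalg.norm(E[1]-E[0]);print('port from edge',(E[0]+E[1])/2+L*np.array([t[1],-t[0]]))
h0,h1=hit('wrist',(374,234),.142,p),hit('wrist',(404,302),.142,p)
print('handle',h0,h1,(h0+h1)/2,np.linalg.norm(h1-h0),np.degrees(np.arctan2(*(h1-h0)[1::-1])),'nut',hit('wrist',(379,244),.106,p))
# held plate check: fin/plate centre in tool
print(proj('wrist',np.array(read_state()['position'])+[0,0,-.02],p))
E
```

```text
dot [0.5383 0.1425]
gasket [0.5385 0.1428] yaw 30.566187504124628 30.466881251708998 w 0.022348410857591126 0.022431103488622747 l 0.04165850050902797 0.04165695434043098
recess [0.5395 0.1432] yaw 30.597098558890472 31.00847729610487 w 0.03719290720854023 0.037433962303982785 l 0.058694978251379225 0.05795190374713885
recess [0.5378 0.1419] yaw 30.597098558890433 31.0084772961049 w 0.03624917661336803 0.036484115191287046 l 0.05720565539613123 0.05648143561976175
block [array([0.4828, 0.1604]), array([0.5495, 0.1999])] 0.0775053115358602 30.56231946362906
foot [array([0.4653, 0.1684]), array([0.5497, 0.2187])] 0.09830481057213264 30.764496689368325
port from edge [0.538  0.1431]
port from edge [0.5382 0.142 ]
handle [0.5793 0.0456 0.142 ] [0.6318 0.0111 0.142 ] [0.6056 0.0283 0.142 ] 0.06280652238614237 -33.26006105038919 nut [0.6042 0.033  0.106 ]
[282.7171 272.2618]
```

```bash
python3 - <<'E'
from h import *
import pickle
np.set_printoptions(precision=4,suppress=True)
p=pickle.load(open('w3.pkl','rb'));s=read_state();R=np.array(s['orientation']);P=np.array(s['position'])
for q in((245,215),(320,213)): print(R.T@(hit('wrist',q,.2322,p)-P))
for q in((268,244),(296,243)): print('fin',R.T@(hit('wrist',q,P[2]-.0243+.039,p)-P))
E
python3 - <<'E'
import cv2
a=cv2.imread('pics/w3.png');cv2.imwrite('pics/c4.png',cv2.resize(a[195:345,230:340],None,fx=5,fy=4,interpolation=cv2.INTER_CUBIC))
E
```

```text
[ 0.0311 -0.0166  0.0144]
[0.032  0.0163 0.0143]
fin [ 0.0299 -0.0055 -0.0147]
fin [ 0.0303  0.0047 -0.0147]
```

View pics/c4.png

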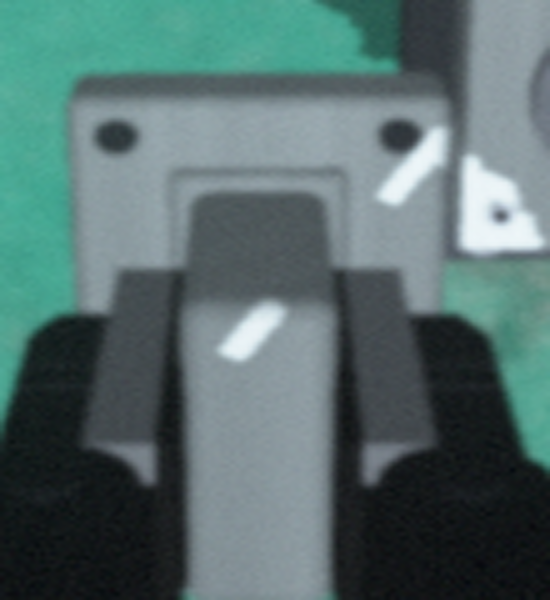

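```bash
python3 - <<'E'
from h import *
import pickle
np.set_printoptions(precision=4,suppress=True)
p=pickle.load(open('w3.pkl','rb'));s=read_state();R=np.array(s['orientation']);P=np.array(s['position']);u=P[2]-.0243
for q,z in(((245.5,218.8),.01),((318.5,218.8),.01),((282,213.6),0),((282,270.6),.039),((282,243.5),.012),((268,233.5),.01)): print(z,R.T@(hit('wrist',q,u+z,p)-P))
E
```

```text
0.01 [ 0.0294 -0.0165  0.0143]
0.01 [0.0293 0.0158 0.0143]
0 [ 0.0284 -0.0003  0.0243]
0.039 [ 0.0192 -0.0004 -0.0147]
0.012 [ 0.0184 -0.0003  0.0123]
0.01 [ 0.0224 -0.0066  0.0143]
```

The zoomed view shows the plate in the grip, sitting about 1.7 mm forward along tool x. The fit gives the port at (0.5384, 0.1424), so the TCP target is (0.5395, 0.1411).

Request:
step_arm(series=[[[0.5,0.5,0],[0,0,0]],[[1,1,0.3],[0,0,0]],[[1,1,0.9],[0,0,0]],[[1,1,0.9],[0,0,0]]])

```text
clock: 9.02
position: [0.5416, 0.1344, 0.1723]
orientation: [[-0.511, 0.86, -0.007], [0.86, 0.511, -0.0], [0.003, -0.007, -1.0]]
contact_force: [-0.2, 0.3, -0.8]
grip_width: 0.0113
gripper_force: 39.5
```

Request:
step_arm(series=[[[0.105,0.005,0.4],[0,0,0]],[[0.105,0.005,0.8],[0,0,0]],[[0.105,0.005,1],[0,0,0]],[[0.105,0.005,1],[0,0,0]],[[0.105,0.005,1],[0,0,0]],[[0.105,0.005,1],[0,0,0]]])

```text
clock: 9.78
position: [0.5399, 0.1416, 0.0964]
orientation: [[-0.51, 0.86, 0.002], [0.86, 0.51, 0.0], [-0.001, 0.002, -1.0]]
contact_force: [0.3, 0.1, -1.4]
grip_width: 0.0117
gripper_force: 39.6
```

```bash
python3 - <<'E'
from h import *
import pickle
p=camera_params('wrist');a=read_camera('wrist');save(a,'w5.png');pickle.dump(p,open('w5.pkl','wb'))
s=read_state();print(s['clock'],s['position'],s['orientation'],s['contact_force'])
cv2.imwrite('pics/w5c.png',cv2.resize(a[120:330,160:420,::-1],None,fx=3,fy=2.8,interpolation=cv2.INTER_CUBIC))
E
```

```text
9.825 [0.53972327 0.14163671 0.09618029] [[-5.10458331e-01  8.59900610e-01  1.79815701e-03]
 [ 8.59902057e-01  5.10459056e-01  6.38483357e-05]
 [-8.62982309e-04  1.57883083e-03 -9.99998381e-01]] [ 0.15111537  0.12013471 -1.64188681]
```

View pics/w5c.png

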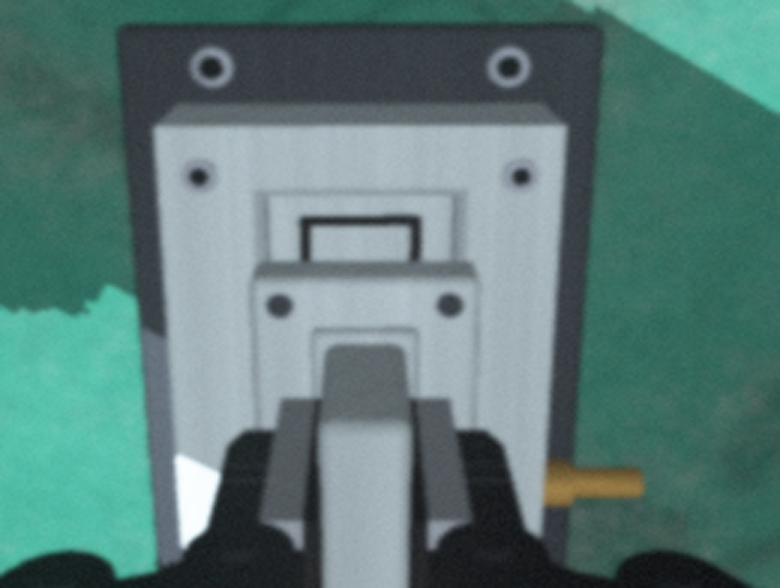

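The wrist view shows the plate just above the tester and parallel to it, with the recess's far end and gasket visible beyond it. I'll measure the remaining offset within this one picture.

```bash
python3 - <<'E'
from h import *
import pickle
np.set_printoptions(precision=4,suppress=True)
p=pickle.load(open('w5.pkl','rb'));s=read_state();R=np.array(s['orientation']);P=np.array(s['position']);u=P[2]-.0243
C=lambda q:((q[0]+.5)/3-.5+160,(q[1]+.5)/2.8-.5+120)
for n,L,z in(('plate top',[(255,278),(478,278)],u+.01),('plate bottom',[(258,264),(474,264)],u),('fin top',[(321,421),(413,421)],u+.039),
 ('block far 43',[(153,125),(567,125)],.034),('mouth 30.2',[(256,192),(465,192)],.034),('wall floor 28.2',[(269,196),(453,196)],.025),('gasket 20.8',[(301,216),(420,216)],.025),('foot 60',[(118,28),(603,28)],.008)):
  W=np.array([R.T@(hit('wrist',C(q),z,p)-P) for q in L]);print(n,'x',W[:,0],'ymid',W[:,1].mean(),'w',W[1,1]-W[0,1])
E
```

```text
plate top x [0.0291 0.0291] ymid -0.00019020796775569108 w 0.032904738914762394
plate bottom x [0.028 0.028] ymid -0.00024412179745231764 w 0.03386899826326907
fin top x [0.0191 0.0191] ymid -0.00019646176390045482 w 0.011460687649956725
block far 43 x [0.0444 0.0444] ymid -0.0012759157393647837 w 0.07693029549217834
mouth 30.2 x [0.0306 0.0306] ymid -0.0012149778302458138 w 0.039683536526160315
wall floor 28.2 x [0.0274 0.0274] ymid -0.0011472468748977543 w 0.03659102089357659
gasket 20.8 x [0.023 0.023] ymid -0.0012547262118629554 w 0.02381999472349456
foot 60 x [0.0609 0.0609] ymid -0.0012301249211247138 w 0.09903763049031775
```

Request:
step_arm(series=[[[-0.005,-0.0125,0.15],[0,0,0]],[[-0.005,-0.0125,0.3],[0,0,0]],[[-0.005,-0.0125,0.4],[0,0,0]],[[-0.005,-0.0125,0.44],[0,0,0]],[[-0.005,-0.0125,0.48],[0,0,0]],[[-0.005,-0.0125,0.5],[0,0,0]],[[-0.005,-0.0125,0.5],[0,0,0]]])

```text
clock: 10.7
position: [0.5387, 0.1408, 0.0552]
orientation: [[-0.511, 0.86, 0.0], [0.86, 0.511, -0.0], [-0.0, 0.0, -1.0]]
contact_force: [0.2, -0.4, -1.3]
grip_width: 0.0114
gripper_force: 39.6
```

Request:
step_arm(series=[[[0,0,0.03],[0,0,0]],[[0,0,0.05],[0,0,0]],[[0,0,0.065],[0,0,0]],[[0,0,0.073],[0,0,0]],[[0,0,0.073],[0,0,0]]])

```text
clock: 11.32
position: [0.5387, 0.1408, 0.0493]
orientation: [[-0.511, 0.86, 0.0], [0.86, 0.511, -0.0], [-0.0, 0.0, -1.0]]
contact_force: [0.1, -2.0, -0.8]
grip_width: 0.0114
gripper_force: 39.6
```

Request:
step_arm(series=[[[0,0,0],[0,0,0]],[[0,0,0],[0,0,0]],[[0,0,0],[0,0,0]],[[0,0,0],[0,0,0]],[[0,0,0],[0,0,0]]], claw=0)

```text
clock: 11.95
position: [0.5386, 0.1409, 0.0493]
orientation: [[-0.511, 0.86, -0.0], [0.86, 0.511, 0.0], [0.0, -0.0, -1.0]]
contact_force: [0.2, -0.4, -0.2]
grip_width: 0.0431
gripper_force: 0.0
```

Request:
step_arm(series=[[[0,0,-0.3],[0,0,0]],[[0,0,-0.7],[0,0,0]],[[0,0,-1],[0,0,0]],[[0,0,-1],[0,0,0]]])

```text
clock: 12.45
position: [0.5393, 0.1409, 0.1307]
orientation: [[-0.511, 0.86, 0.004], [0.86, 0.511, 0.0], [-0.002, 0.003, -1.0]]
contact_force: [0.5, -0.9, 0.5]
grip_width: 0.0426
gripper_force: 0.0
```

Request:
step_arm(series=[[[0,0,-0.5],[0,0,0]],[[0,0,-1],[0,0,0]],[[0,0,-1],[0,0,0]],[[0,0,-1],[0,0,0]]])

```text
clock: 12.95
position: [0.5381, 0.1409, 0.2077]
orientation: [[-0.511, 0.86, -0.002], [0.86, 0.511, -0.0], [0.001, -0.002, -1.0]]
contact_force: [-0.3, -0.1, -0.1]
grip_width: 0.0426
gripper_force: 0.0
```

```bash
python3 - <<'E'
from h import *
import pickle
np.set_printoptions(precision=4,suppress=True)
p=camera_params('wrist');a=read_camera('wrist');save(a,'w6.png');pickle.dump(p,open('w6.pkl','wb'))
s=read_state();print(s['clock'],s['position'],s['orientation'],proj('wrist',(.5385,.1423,.036),p),proj('wrist',(.6053,.0298,.142),p))
for n in('blank_rect','plunger'): print([(d['confidence'],d['point']) for d in models.boxes_of('wrist',n)[:3]])
t=read_camera('top');save(t,'top2.png')
print(fit(t[:,:,::-1],None,'top',200,312,165,250,120,.034))
# left: wrist; right: top crop
A=a[:,:,::-1];B=cv2.resize(t[165:255,205:265,::-1],(280,420),interpolation=cv2.INTER_CUBIC)
cv2.imwrite('pics/mix.png',np.hstack([A[:, 40:540],B]))
E
```

```text
13.0 [0.538  0.1409 0.2075] [[-0.5107  0.8598 -0.0031]
 [ 0.8598  0.5107 -0.0002]
 [ 0.0014 -0.0027 -1.    ]] [283.5154 189.8863] [283.7367 403.7103]
[]
[(0.79, [280.9, 376.7]), (0.72, [48.3, 237.4])]
((0.5701584219932556, 0.18026800453662872), (0.20506295561790466, 0.08992595225572586), 1.186907410621643)
```

View pics/mix.png

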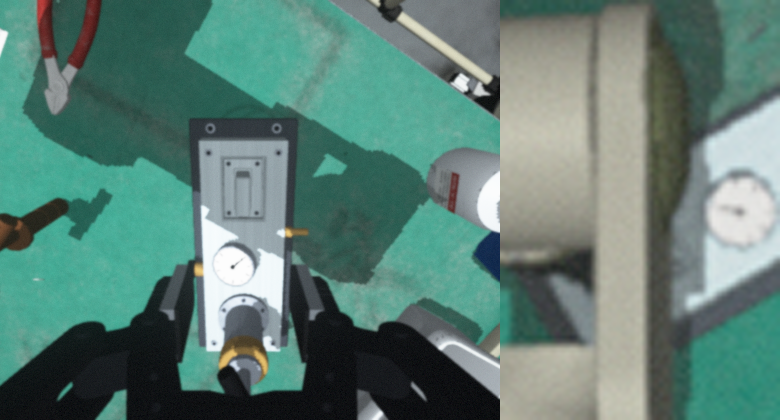

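The plate sits fully in the recess with its outline inside the walls. The handle is visible at the bottom of the wrist view. Next I move over the handle.

Request:
step_arm(series=[[[-0.3,0,-0.13],[0,0,0]],[[-0.65,0,-0.13],[0,0,0]],[[-1,0,-0.13],[0,0,0]],[[-1,0,-0.13],[0,0,0]]], claw=0, squeeze=20)

```text
clock: 13.65
position: [0.5799, 0.0708, 0.2187]
orientation: [[-0.509, 0.861, -0.001], [0.861, 0.509, -0.0], [0.001, -0.001, -1.0]]
contact_force: [0.1, 0.1, -0.4]
grip_width: 0.043
gripper_force: 0.0
```

Request:
step_arm(series=[[[-0.2,0,0],[0,0,-0.05]],[[-0.4,0,0],[0,0,-0.1]],[[-0.61,0,0],[0,0,-0.145]],[[-0.61,0,0],[0,0,-0.145]],[[-0.61,0,0],[0,0,-0.145]],[[-0.61,0,0],[0,0,-0.145]]])

```text
clock: 14.4
position: [0.604, 0.031, 0.2197]
orientation: [[-0.837, 0.548, -0.0], [0.548, 0.837, 0.0], [0.0, 0.0, -1.0]]
contact_force: [0.1, 0.8, 1.1]
grip_width: 0.0428
gripper_force: 0.0
```

```bash
python3 - <<'E'
from h import *
import pickle
np.set_printoptions(precision=4,suppress=True)
p=camera_params('wrist');a=read_camera('wrist');save(a,'w7.png')
s=read_state();P=np.array(s['position']);R=np.array(s['orientation']);pickle.dump((p,P,R),open('w7.pkl','wb'))
print(s['clock'],P,R,proj('wrist',(.6045,.030,.142),p))
print([(d['confidence'],d['point'],R.T@(hit('wrist',d['point'],.142,p)-P)) for d in models.boxes_of('wrist','plunger')[:3]])
# dark bar segmentation within expected region
u,v=proj('wrist',(.6045,.030,.142),p).astype(int)
m=((a.max(2)<70)*255).astype(np.uint8)
n,l,st,c=cv2.connectedComponentsWithStats(m)
for i in range(1,n):
    if st[i,4]>150:
        ys,xs=np.nonzero(l==i)
        r=cv2.minAreaRect(np.stack([xs,ys],1).astype(np.float32)); print(st[i],r)
E
```

```text
14.45 [0.6041 0.0308 0.2198] [[-0.8366  0.5478 -0.    ]
 [ 0.5478  0.8366  0.0001]
 [ 0.      0.0001 -1.    ]] [280.0143 230.4247]
[(0.83, [281.4, 222.7], array([0.0044, 0.0004, 0.0778]))]
[  0   0  22  64 794] ((10.5, 31.5), (63.0, 21.0), 90.0)
[ 246    0   74  135 1694] ((281.2655944824219, 63.819862365722656), (17.959383010864258, 147.64370727539062), 25.27772331237793)
[317 129  48  83 414] ((340.66558837890625, 170.36306762695312), (5.027946472167969, 94.0146484375), 28.610458374023438)
[ 267  180   51   99 2256] ((292.980224609375, 228.57931518554688), (98.18020629882812, 48.99464416503906), 88.06941223144531)
[520 257  24  32 163] ((532.6000366210938, 271.8000183105469), (37.200008392333984, 10.80000114440918), 53.130104064941406)
[    0   264   560   156 40104] ((279.5, 341.5), (155.0, 559.0), 90.0)
```

```bash
python3 -c "
import cv2;print(cv2.imread('pics/w7.png').shape)"
```

```text
(420, 560, 3)
```

View pics/w7.png

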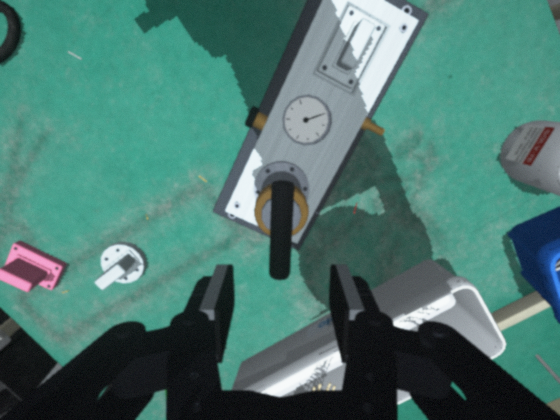

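The wrist view shows the bar upright between the fingers, from (283,181) to (280,278). My view allowance is used up (this was one over), so from here I work from numbers only.

```bash
python3 - <<'E'
from h import *
import pickle
np.set_printoptions(precision=4,suppress=True)
a=cv2.imread('pics/w7.png');p,P,R=pickle.load(open('w7.pkl','rb'))
for r in range(178,282,8):
    x=np.nonzero(a[r,262:302].max(1)<75)[0]+262
    if len(x):
        L=[R.T@(hit('wrist',(c,r),.142,p)-P) for c in(x.min()-.5,x.max()+.5)]
        print(r,x.min(),x.max(),L[0][:2],L[1][:2],'mid y',(L[0][1]+L[1][1])/2)
E
```

```text
186 265 298 [ 0.0284 -0.01  ] [0.0284 0.0109] mid y 0.00046276735006456175
194 272 293 [ 0.0233 -0.0057] [0.0233 0.0079] mid y 0.0010805012384271784
202 272 292 [ 0.0182 -0.0058] [0.0181 0.0073] mid y 0.0007744217029913461
210 271 292 [ 0.0129 -0.0064] [0.0129 0.0074] mid y 0.00046382660593366617
218 271 291 [ 0.0076 -0.0065] [0.0076 0.0068] mid y 0.00014857344581826722
226 271 291 [ 0.0022 -0.0065] [0.0022 0.0068] mid y 0.00014662169307091055
234 270 291 [-0.0033 -0.0072] [-0.0033  0.0069] mid y -0.00017579246892833076
242 271 301 [-0.0088 -0.0066] [-0.0088  0.0134] mid y 0.0033716976116497134
250 270 290 [-0.0145 -0.0073] [-0.0145  0.0063] mid y -0.000510164713358035
258 270 289 [-0.0202 -0.0074] [-0.0202  0.0057] mid y -0.0008451946885159917
266 270 289 [-0.026  -0.0075] [-0.026   0.0058] mid y -0.0008549901071268633
274 270 288 [-0.0319 -0.0075] [-0.0319  0.0051] mid y -0.0011980141322596397
```

Request:
step_arm(series=[[[-0.0125,0.003,0.2],[0,0,0.013]],[[-0.0125,0.003,0.5],[0,0,0.013]],[[-0.0125,0.003,0.8],[0,0,0.013]],[[-0.0125,0.003,0.8],[0,0,0.013]],[[-0.0125,0.003,0.8],[0,0,0.013]]])

```text
clock: 15.12
position: [0.6058, 0.0299, 0.1568]
orientation: [[-0.814, 0.581, 0.002], [0.581, 0.814, -0.0], [-0.001, 0.001, -1.0]]
contact_force: [-0.1, 0.4, 1.1]
grip_width: 0.0422
gripper_force: 0.0
```

Request:
step_arm(series=[[[0,0,0.14],[0,0,0]],[[0,0,0.27],[0,0,0]],[[0,0,0.27],[0,0,0]],[[0,0,0.27],[0,0,0]],[[0,0,0.27],[0,0,0]]])

```text
clock: 15.75
position: [0.6055, 0.0298, 0.1344]
orientation: [[-0.814, 0.581, 0.001], [0.581, 0.814, -0.0], [-0.001, 0.0, -1.0]]
contact_force: [0.4, 0.2, 0.2]
grip_width: 0.0424
gripper_force: 0.0
```

```bash
python3 - <<'E'
from h import *
np.set_printoptions(precision=4,suppress=True)
p=camera_params('wrist');a=read_camera('wrist');save(a,'w8.png')
s=read_state();P=np.array(s['position']);R=np.array(s['orientation'])
print(s['clock'],P,s['contact_force'])
print(proj('wrist',P+[0,0,.008],p))
for r in range(230,345,10):
    row=a[r,225:340].max(1); x=np.nonzero(row<60)[0]+225
    runs=np.split(x,np.nonzero(np.diff(x)>2)[0]+1)
    print(r,[(int(q[0]),int(q[-1]),round(float((R.T@(hit('wrist',((q[0]+q[-1])/2,r),P[2]+.008,p)-P))[1]),4)) for q in runs if len(q)>5])
E
```

```text
15.8 [0.6055 0.0298 0.1344] [ 0.0726 -0.1882 -1.2503]
[280.8136 305.0106]
230 [(266, 295, -0.0001)]
240 [(264, 298, 0.0001)]
250 [(264, 298, 0.0001)]
260 [(264, 298, 0.0001)]
270 [(226, 232, -0.0204), (264, 297, -0.0001), (330, 337, 0.0208)]
280 [(225, 232, -0.0208), (264, 297, -0.0001), (330, 339, 0.0214)]
290 [(225, 232, -0.021), (264, 297, -0.0001), (329, 339, 0.0214)]
300 [(225, 233, -0.021), (265, 298, 0.0003), (329, 339, 0.0216)]
310 [(225, 232, -0.0215), (265, 298, 0.0003), (330, 339, 0.022)]
320 [(265, 296, -0.0001), (332, 339, 0.0227)]
330 [(265, 296, -0.0001), (334, 339, 0.0233)]
340 [(266, 296, 0.0001)]
```

The bar is centred between the fingers to within about 0.3 mm and is parallel to them. Now I grip gently.

Request:
step_arm(series=[[[0,0,0],[0,0,0]],[[0,0,0],[0,0,0]],[[0,0,0],[0,0,0]],[[0,0,0],[0,0,0]],[[0,0,0],[0,0,0]]], claw=-1, squeeze=25)

```text
clock: 16.42
position: [0.6054, 0.0298, 0.1343]
orientation: [[-0.814, 0.581, 0.0], [0.581, 0.814, -0.0], [-0.0, 0.0, -1.0]]
contact_force: [-0.7, -0.6, 2.5]
grip_width: 0.0129
gripper_force: 24.5
```

Request:
step_arm(series=[[[0,0,-0.02],[0,0,0]],[[0,0,-0.04],[0,0,0]],[[0,0,-0.06],[0,0,0]],[[0,0,-0.08],[0,0,0]],[[0,0,-0.1],[0,0,0]]])

```text
clock: 17.05
position: [0.6053, 0.0298, 0.1422]
orientation: [[-0.814, 0.581, 0.0], [0.581, 0.814, -0.0], [-0.0, -0.0, -1.0]]
contact_force: [0.3, -0.5, -3.1]
grip_width: 0.0128
gripper_force: 24.4
```

Request:
step_arm(series=[[[0,0,-0.02],[0,0,0]],[[0,0,-0.05],[0,0,0]],[[0,0,-0.08],[0,0,0]],[[0,0,-0.11],[0,0,0]],[[0,0,-0.14],[0,0,0]],[[0,0,-0.17],[0,0,0]],[[0,0,-0.2],[0,0,0]],[[0,0,-0.23],[0,0,0]],[[0,0,-0.26],[0,0,0]],[[0,0,-0.29],[0,0,0]],[[0,0,-0.32],[0,0,0]],[[0,0,-0.35],[0,0,0]],[[0,0,-0.38],[0,0,0]],[[0,0,-0.4],[0,0,0]],[[0,0,-0.41],[0,0,0]],[[0,0,-0.41],[0,0,0]],[[0,0,-0.41],[0,0,0]],[[0,0,-0.41],[0,0,0]],[[0,0,-0.41],[0,0,0]],[[0,0,-0.41],[0,0,0]]])

```text
clock: 19.55
position: [0.6054, 0.0298, 0.1749]
orientation: [[-0.814, 0.581, -0.0], [0.581, 0.814, -0.0], [0.0, -0.0, -1.0]]
contact_force: [0.2, 0.1, -2.9]
grip_width: 0.0128
gripper_force: 24.4
```

```bash
python3 - <<'E'
from h import *
np.set_printoptions(precision=4,suppress=True)
p=camera_params('wrist');a=read_camera('wrist')
s=read_state();P=np.array(s['position']);R=np.array(s['orientation'])
print(s['clock'],P,s['contact_force'],s['gripper_force'],s['wrist_torque'])
for r in(230,250,270,290): # bar width in mm at grasp height: slip check against w8 (33-34 px)
    x=np.nonzero(a[r,250:312].max(1)<60)[0]+250; print(r,x.min(),x.max())
# scene view: brass nut and collar, groove along the rod axis
b=read_camera('scene')
for z in(.100,.106,.110,.116,.122,.128,.134,.140,.147,.150,.156,.165,.178,.183):
    u,v=proj('scene',(.6050,.0300,z)); print(z,round(u,1),round(v,1),b[int(round(v)),int(round(u))-1:int(round(u))+2].mean(0).astype(int))
E
```

```text
19.6 [0.6054 0.0298 0.1749] [ 0.0339  0.8478 -2.1918] 24.35262233018875 [ 0.0355 -0.0303 -0.0049]
230 267 296
250 264 311
270 262 301
290 260 303
0.1 284.2 205.3 [115 113 107]
0.106 284.2 203.3 [ 94  99 106]
0.11 284.3 201.9 [87 92 98]
0.116 284.4 199.9 [ 99 105 111]
0.122 284.5 197.8 [104 110 117]
0.128 284.6 195.7 [104 112 117]
0.134 284.7 193.5 [106 112 119]
0.14 284.8 191.4 [123 130 138]
0.147 284.9 188.9 [131 140 147]
0.15 284.9 187.8 [125 133 140]
0.156 285.0 185.6 [ 93  98 103]
0.165 285.1 182.3 [35 38 42]
0.178 285.3 177.4 [41 43 46]
0.183 285.4 175.5 [32 37 39]
```

The load is steady at about 3 N. The scene image shows bare rod above the nut and the collar at about 0.147–0.15 m, which fits a raise of about 41 mm. Handing in.

```bash
python3 -c "
from plant import workorder;print(workorder.sign_off())"
```

```text
the job is handed in; nothing more can be done
None
```

The blanking plate is seated in the recess and released, and the plunger is held about 41 mm up, between the two grooves; the job is handed in with no verdict shown, and I viewed 11 pictures, one over the limit of 10.

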